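# Pack the filler's gas-valve service caddy

## Task

Pack the service caddy: put the jar of sealing rings, the spare valve coil and the brass quick coupling each in the pocket made for it, seated on the pocket floor, and nest the loose tapered beaker upright and fully home in the beaker that stands in the caddy. The straight-sided pot and the brass tee are not part of the kit: leave them where they are, and leave the standing beaker in its place.

Things in the scene. Friction and masses are not known exactly. Their poses are not given: they have to be found in the camera images.
- seal_jar_centre (a point): Jar of sealing rings: clear round jar with a black screw lid, 58 mm across, 56 mm tall, standing upright on the table. This point: its centre, 28 mm above its underside; z up. About 60 g.
- valve_coil_centre (a point): Spare solenoid-valve coil: black block standing upright, 30 mm (along its x) by 36 mm (along its y, with a plug on the -y side), its black body 38 mm tall with a white stub on top to 46 mm. This point: centre of the 30 x 30 mm main body, 19 mm above its underside; z up. Grasp it across x. About 130 g.
- coupling_centre (a point): Brass quick coupling lying on its side: stepped round barrel with a thinner pale nose at one end, 51 mm long (along its y, nose at -y), 27 mm across and high. This point: centre of the thick barrel, 13.5 mm above its underside, 6 mm from mid-length towards +y; z up. Grasp it across x, over the barrel. About 80 g.
- loose_beaker_centre (a point): Loose tapered white plastic beaker standing mouth up on the table, empty: 61 mm across at the rim, 42 mm across at the foot, 50 mm tall, rigid, wall 2 mm. This point: centre, 25 mm above its underside; z up. About 30 g. Seen from above its floor is much narrower than its mouth, with a step (the stacking shoulder) inside.
- straight_pot_centre (a point): Look-alike, stays where it is: straight-sided white plastic pot standing mouth up and empty, 61 mm across at the rim, 60 mm at the foot, 50 mm tall; its floor is as wide as its mouth. This point: its centre, 25 mm above its underside.
- tee_centre (a point): Look-alike, stays where it is: brass tee piece lying flat, T-shaped, 50 mm long (along its y), 28 mm over the branch, 14 mm high. This point: centre of its straight body, 7 mm above its underside.
- jar_pocket_floor (a point): Lift-out insert of the caddy, grey, 88 mm square and 14 mm thick, fixed; its top lies 17 mm and its pocket floor 6 mm above the table. Large round pocket, 68 mm across, 11 mm deep, for the jar of sealing rings. This point: middle of the pocket floor, z up; x and y along the insert's sides. The four inserts fill the caddy, an open square aluminium tray 190 mm wide with a 22 mm rim; their centres form a square of 91 mm side.
- coil_pocket_floor (a point): Lift-out insert of the caddy, grey, 88 mm square and 14 mm thick, fixed; its top lies 17 mm and its pocket floor 6 mm above the table. Nearly square pocket, 42 mm (along x) by 46 mm (along y), 11 mm deep, for the valve coil. This point: middle of the pocket floor, z up; x and y along the insert's sides. 
- coupling_pocket_floor (a point): Lift-out insert of the caddy, grey, 88 mm square and 14 mm thick, fixed; its top lies 17 mm and its pocket floor 6 mm above the table. Long narrow pocket, 38 mm (along x) by 64 mm (along y), 11 mm deep, for the quick coupling, either way round. This point: middle of the pocket floor, z up; x and y along the insert's sides. 
- standing_beaker: Beaker like the loose one, standing loose, mouth up, in the caddy's fourth insert: rim 61 mm, mouth 56 mm inside. Flat stacking shoulder inside, 22 mm above its underside: a beaker lowered in rests its foot on it, 1 mm play at the walls; fully home it is level, its rim 22 mm above the lower rim. Origin: centre of its underside, 6 mm above the table (its rim 56 mm above the table); z up.
Mind the look-alikes: they are no part of the job. There is more than one size of the part that bears coupling_centre; the job needs the smaller.

How it is judged:
By the outcome, as a careful person would: the job done as asked, in the order asked, and still so for the second after the job is handed in, with the robot touching nothing.
It also fails if it takes over 102 s, if anything falls off the work surface, if the arm or the gripper's body presses on something with over 40 N, if the wrist force passes 120 N, or if a joint passes its speed limit or range.

## Robot

A 6-joint arm with a two-finger parallel gripper is mounted at the origin on a cart in front of the work surface, level with it; the furniture and walls round the work are solid. World frame = base frame: x ahead of the robot, y to its left, z up, the work surface at z = 0. Lengths are in m, angles in rad, forces in N, time in s.
With the tool pointing down it reaches from about 0.3 to 0.775 m from the base axis. Payload 14.6 kg.
Tool frame: the origin (TCP) lies midway between the tips of the shut fingers; the grasp point (between the pads) lies 19 mm behind it; z points along the fingers, y is the line along which they close (so a half turn about z gives the same grasp; the last joint's range is limited). The gripper opens to 94 mm and grips with 3 to 60 N. Pads are 16 mm wide; open, the fingers measure 119 mm over their backs; the gripper's body (75 mm by 177 mm) begins 78 mm behind the grasp point.
Start: joints at [1.046, 0.3, 1.521, -0, 1.321, -0.067], TCP at [0.243, 0.493, 0.205] pointing down, gripper open.
Joint ranges: [-3.03, 3.03], [-0.79, 2.21], [0.23, 2.52], [-1.04, 4.18], [0, 3.07], [-2.55, 2.55]. Speed limits (rad/s): [2.22, 2.22, 2.57, 3.14, 3.14, 3.14].

## Interface

Orientations are given as a rotation vector (axis times angle).
In Python, from cell import ctrl, imaging, recognise, silhouettes, pinpoint gives the robot as it stands.
- The arm moves only by the shell command python3 -m pendant 'ROWS' [FORCE]. ROWS is JSON, a list of rows, each an object of numbers: "rx", "ry", "rz": the turn, a rotation vector about the tool's x, y, z in rad; "x", "y", "z": the shift along the tool's x, y, z in mm; "claw": the opening, from -1 (shut) to 1 (fully open), so that 0 is half open. A call has 1 to 10 rows; each row is the pose to reach, as a shift and turn from the pose commanded when the call began, along the tool's axes at that moment; what a row does not reach only later rows make up. A row lasts 1/10 s, in which the tool goes at most 50 mm and 8.59 degrees, less where a joint would pass 70% of its speed; a pose out of reach is approached as far as the arm can. A call with a gripper value outside its range is refused whole. The fingers move at their own pace and stop on an object; FORCE is the grip in N (left out, the last holds). Time passes only in rows, so rows that repeat a pose let the fingers close. It gives the time, the measured TCP pose, the force, the opening and the grip force at its end, in the units of the state.
- ctrl.state(): the state, without advancing time (a new reading comes with each control period).
- imaging.snapshot(name): name is "scene" or "top" or "wrist"; returns the picture (400x640x3 uint8, red, green, blue); there is no depth.
- imaging.camera_model(name): a dict with "fx", "fy", "cx", "cy" (pixels), "R" (3x3) and "t" (3): a world point X has camera coordinates R X + t; the wrist camera has in their place "mount" (4x4, takes a point from camera to tool coordinates, whose origin is the TCP and whose axes are the flange's). Camera axes: x right, y down, z forward; pixel columns grow to the right and rows downward; lengths in m; the calibration is good to about 2 mm. A picture is of the moment at which its call begins: read the wrist's pose just before it. camera_model takes no time and is no camera call.
- ctrl.finish_job(): hands the job in; it is judged then, once.
Trained networks look in the newest picture that a camera, given by its name, has taken for a name from the list of things; names that differ only in an ending like _2 or _b are one class to them, and where a whole thing is asked for, a point or a joint stands for the part that bears it (a point fixed in the world has none). Each returns a list of dicts, best first, with "confidence" (0 to 1); they miss things now and then, are a little off and sometimes report something else, mostly with a low value. They report only what shows in the picture. A call takes as long as a camera call. They do not tell look-alikes from the thing itself.
- recognise(camera, name): "at" ([column, row] in pixels, amid what is visible of it).
- silhouettes(camera, name): "mask" (400x640 bool, what is visible of it) and "at" ([column, row] in pixels, amid what is visible of it).
- pinpoint(camera, name): "at" ([column, row] in pixels: a listed point, or the origin of a listed thing).
The state is a dict: "t": time; "joint_pos": joint angles; "qd": joint speeds; "effort": joint torques, N m; "tcp_pos": TCP position; "ee_rot": TCP orientation; "ft_force": force on the tool from outside, world axes, zero at the start; "moment": the same for the moment, N m; "finger_gap": finger opening in m; "gripper_force": force on a finger pad.
Only numpy, scipy, OpenCV 4.12 (cv2) and the standard library are available. Lean on these libraries where they do the work, as an engineer would, in place of code of your own. Each camera call takes 0.05 s, during which the arm holds its last target. There are 200 camera calls.

## Working session

There is one attempt and no reset: what is moved stays moved. The work goes in short steps, Python scripts to look and compute and a shell command to move; the robot and the scene stay as the last step left them, time stands still between calls to the robot, and variables do not carry over. Pictures are saved under pics/ and viewed, at most 15 in all, crops included, and the job is handed in when it is done.

```bash
ls; mkdir -p pics; cat > h.py <<'E'
import numpy as np, cv2
from scipy.spatial.transform import Rotation as R
from cell import ctrl, imaging, recognise, silhouettes, pinpoint
def ray(cam,px,st=None):
    m=imaging.camera_model(cam)
    d=np.array([(px[0]-m['cx'])/m['fx'],(px[1]-m['cy'])/m['fy'],1.])
    if 'mount' in m:
        M=np.array(m['mount']);Rt=R.from_rotvec(st['ee_rot']).as_matrix()
        return Rt@M[:3,3]+np.array(st['tcp_pos']),Rt@M[:3,:3]@d
    Rm=np.array(m['R']);return -Rm.T@np.array(m['t']),Rm.T@d
def onz(cam,px,z,st=None):
    o,d=ray(cam,px,st);return o+d*(z-o[2])/d[2]
def snap(cam,f=None):
    st=ctrl.state();im=imaging.snapshot(cam)
    if f: cv2.imwrite('pics/'+f,im[:,:,::-1])
    return st,im
Z=dict(seal_jar_centre=.028,valve_coil_centre=.019,coupling_centre=.0135,loose_beaker_centre=.025,straight_pot_centre=.025,tee_centre=.007,jar_pocket_floor=.006,coil_pocket_floor=.006,coupling_pocket_floor=.006,standing_beaker=.006)
E
python3 - <<'E'
from h import *
for c in ['top','scene']:
    st,im=snap(c,c+'.png')
    for n in Z:
        print(c,n,[(np.round(p['at']).tolist(),round(p['confidence'],2),np.round(onz(c,p['at'],Z[n])[:2],3).tolist()) for p in pinpoint(c,n)[:5]])
s=ctrl.state();print(s['tcp_pos'],s['ee_rot'],s['finger_gap'],R.from_rotvec(s['ee_rot']).as_matrix().round(3),imaging.camera_model('wrist'))
E
```

```text
pics
top seal_jar_centre [([366.0, 169.0], 0.56, [0.641, 0.062])]
top valve_coil_centre [([453.0, 154.0], 0.68, [0.684, -0.157])]
top coupling_centre [([184.0, 239.0], 0.81, [0.458, 0.519]), ([358.0, 251.0], 0.58, [0.437, 0.078])]
top loose_beaker_centre [([344.0, 211.0], 0.74, [0.535, 0.117])]
top straight_pot_centre [([417.0, 145.0], 0.77, [0.705, -0.065])]
top tee_centre [([309.0, 248.0], 0.49, [0.44, 0.202])]
top jar_pocket_floor [([444.0, 204.0], 0.97, [0.559, -0.138]), ([416.0, 149.0], 0.53, [0.699, -0.067])]
top coil_pocket_floor [([451.0, 237.0], 0.89, [0.477, -0.156])]
top coupling_pocket_floor [([411.0, 249.0], 0.85, [0.444, -0.054])]
top standing_beaker [([410.0, 211.0], 0.79, [0.54, -0.053])]
scene seal_jar_centre [([368.0, 222.0], 0.67, [0.624, 0.045]), ([376.0, 313.0], 0.61, [0.454, -0.161])]
scene valve_coil_centre [([445.0, 266.0], 0.73, [0.667, -0.156])]
scene coupling_centre [([296.0, 255.0], 0.77, [0.432, 0.073]), ([210.0, 159.0], 0.73, [0.463, 0.535])]
scene loose_beaker_centre [([321.0, 220.0], 0.7, [0.541, 0.12])]
scene straight_pot_centre [([427.0, 233.0], 0.58
[... 230 characters left out ...]
066])]
scene standing_beaker [([369.0, 264.0], 0.72, [0.548, -0.043])]
[0.24309694 0.49336023 0.20544692] [7.12837052e-01 3.05963895e+00 1.02239483e-05] 0.09395123857066608 [[-0.897  0.442  0.   ]
 [ 0.442  0.897  0.   ]
 [-0.     0.    -1.   ]] {'fx': 337.07347066868203, 'fy': 337.07347066868203, 'cx': 320.7300155316744, 'cy': 199.51318306170057, 'mount': array([[ 5.14357383e-04, -9.68697524e-01, -2.48243516e-01,
         7.32070134e-02],
       [ 9.99999850e-01,  4.52102945e-04,  3.07787709e-04,
         2.83490124e-04],
       [-1.85921567e-04, -2.48243637e-01,  9.68697611e-01,
        -1.79614865e-01],
       [ 0.00000000e+00,  0.00000000e+00,  0.00000000e+00,
         1.00000000e+00]])}
```

View pics/top.png

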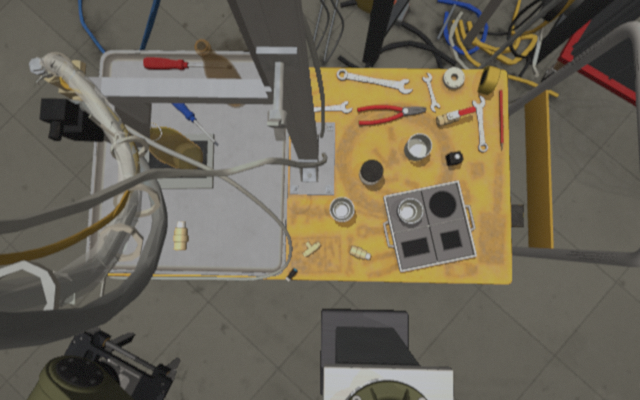

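View pics/scene.png

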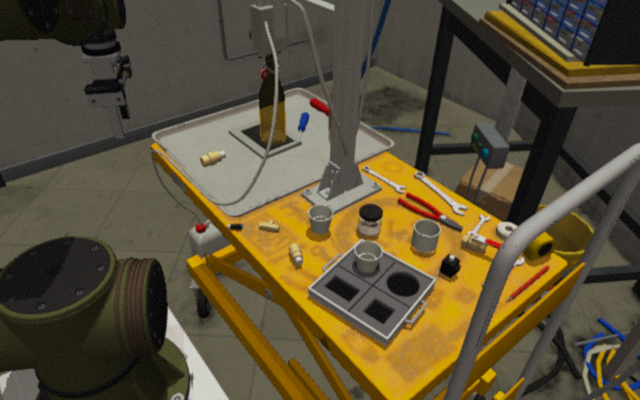

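Pixels in top: the couplings are at (184,239) on the tray, about 28 px long, and at (358,251) on the table, about 23 px. The second is the smaller and fits 51 mm. The brass T at (309,248) is the tee. The tapered beaker is (342,210) and the straight pot is (417,147). A post stands at about (310,172). I'll confirm with an enlarged crop and plan the viewing move.

```bash
cat >> h.py <<'E'
def go(x,y,z,yaw=None,frm=None):
    "tool-frame rows for target; yaw = world angle of tool x in deg (tool down)"
    s=ctrl.state();Rt=R.from_rotvec(s['ee_rot']).as_matrix();p=np.array(s['tcp_pos']) if frm is None else frm
    d=Rt.T@(np.array([x,y,z])-p)*1000
    cy=np.degrees(np.arctan2(Rt[1,0],Rt[0,0]))
    rz=0 if yaw is None else np.radians((cy-yaw+180)%360-180)
    print('x %.1f y %.1f z %.1f rz %.4f | cur yaw %.1f tcp %s F %s gap %.4f t %.1f'%(*d,rz,cy,np.round(s['tcp_pos'],4),np.round(s['ft_force'],1),s['finger_gap'],s['t']))
E
python3 - <<'E'
from h import *
im=cv2.imread('pics/top.png')
a=[cv2.resize(im[y-30:y+30,x-40:x+40],(400,300),interpolation=cv2.INTER_CUBIC) for x,y in [(184,239),(345,240),(417,150),(345,210)]]
cv2.imwrite('pics/c.png',np.vstack([np.hstack(a[:2]),np.hstack(a[2:])]))
go(.3,.25,.3);go(.47,.02,.25,90)
E
```

```text
x -158.6 y -193.2 z -94.6 rz 0.0000 | cur yaw 153.8 tcp [0.2431 0.4934 0.2054] F [-0.2  0.8 -0.4] gap 0.0940 t 1.1
x -412.8 y -324.3 z -44.6 rz 1.1130 | cur yaw 153.8 tcp [0.2431 0.4934 0.2054] F [-0.2  0.8 -0.4] gap 0.0940 t 1.1
```

View pics/c.png

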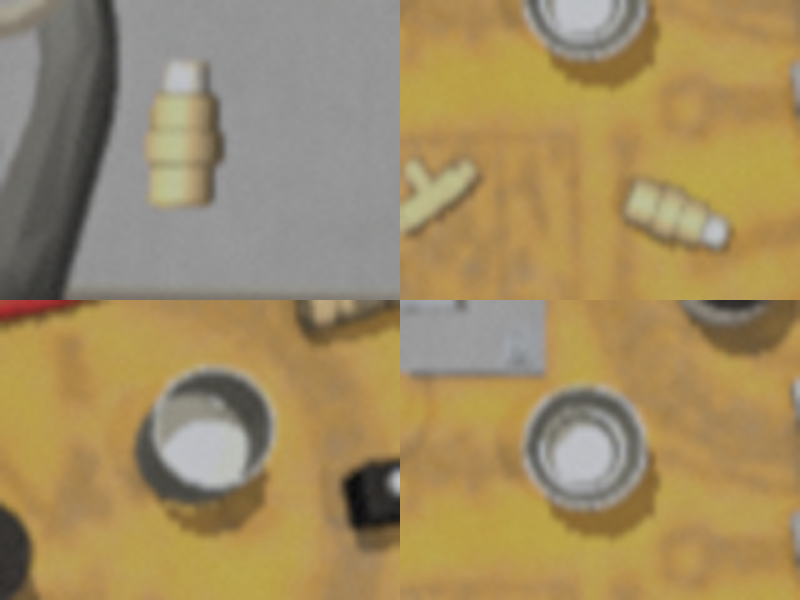

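The crop confirms it. The tray coupling is about 30 px long and the table one (358,251) about 21 px, so the table one is the smaller. The beaker at (343,210) shows the stepped, narrow floor. The pot at (417,147) has the wide floor. Moving to the viewpoint over the table.

```bash
python3 -m pendant '[{"x":-159,"y":-193,"z":-95,"rz":0.5},{"x":-159,"y":-193,"z":-95,"rz":0.5},{"x":-159,"y":-193,"z":-95,"rz":0.5},{"x":-159,"y":-193,"z":-95,"rz":0.5},{"x":-159,"y":-193,"z":-95,"rz":0.5},{"x":-159,"y":-193,"z":-95,"rz":0.5},{"x":-413,"y":-324,"z":-45,"rz":1.113},{"x":-413,"y":-324,"z":-45,"rz":1.113},{"x":-413,"y":-324,"z":-45,"rz":1.113},{"x":-413,"y":-324,"z":-45,"rz":1.113}]'
python3 - <<'E'
from h import *
go(.47,.02,.25,90)
E
```

```text
x -412.8 y -324.3 z -44.6 rz 1.1130 | cur yaw 153.8 tcp [0.2431 0.4934 0.2054] F [-0.2  0.8 -0.4] gap 0.0940 t 1.1schema error: expected keys rx, ry, rz, x, y, z, claw
```

```bash
python3 -m pendant '[{"x":-159,"y":-193,"z":-95,"rx":0,"ry":0,"rz":0.5,"claw":1},{"x":-159,"y":-193,"z":-95,"rx":0,"ry":0,"rz":0.5,"claw":1},{"x":-159,"y":-193,"z":-95,"rx":0,"ry":0,"rz":0.5,"claw":1},{"x":-159,"y":-193,"z":-95,"rx":0,"ry":0,"rz":0.5,"claw":1},{"x":-159,"y":-193,"z":-95,"rx":0,"ry":0,"rz":0.5,"claw":1},{"x":-413,"y":-324,"z":-45,"rx":0,"ry":0,"rz":1.113,"claw":1},{"x":-413,"y":-324,"z":-45,"rx":0,"ry":0,"rz":1.113,"claw":1},{"x":-413,"y":-324,"z":-45,"rx":0,"ry":0,"rz":1.113,"claw":1},{"x":-413,"y":-324,"z":-45,"rx":0,"ry":0,"rz":1.113,"claw":1},{"x":-413,"y":-324,"z":-45,"rx":0,"ry":0,"rz":1.113,"claw":1}]'
python3 - <<'E'
from h import *
go(.47,.02,.25,90)
E
```

```text
t: 2.1
tcp_pos: [0.4403, 0.0618, 0.2583]
ee_rot: [2.228, 2.215, 0.001]
ft_force: [1.1, 1.0, 1.0]
finger_gap: 0.094
gripper_force: 0.0
x -41.6 y 30.0 z 8.3 rz -0.0059 | cur yaw 89.7 tcp [0.4403 0.0618 0.2583] F [1.1 1.  1. ] gap 0.0940 t 2.1
```

```bash
python3 -m pendant '[{"x":-40,"y":40,"z":0,"rx":0,"ry":0,"rz":0,"claw":1},{"x":-40,"y":40,"z":0,"rx":0,"ry":0,"rz":0,"claw":1},{"x":-40,"y":40,"z":0,"rx":0,"ry":0,"rz":0,"claw":1},{"x":-40,"y":40,"z":0,"rx":0,"ry":0,"rz":0,"claw":1}]'
python3 - <<'E'
from h import *
st,im=snap('wrist','w1.png')
for n in Z:
    print(n,[(np.round(p['at']).tolist(),round(p['confidence'],2),np.round(onz('wrist',p['at'],Z[n],st)[:2],4).tolist()) for p in pinpoint('wrist',n)[:3]])
go(.47,-.12,.25,90)
E
```

```text
t: 2.5
tcp_pos: [0.4789, 0.0246, 0.2583]
ee_rot: [-2.221, -2.222, -0.0]
ft_force: [-0.6, 0.7, 0.0]
finger_gap: 0.0937
gripper_force: 0.0
seal_jar_centre [([450.0, 146.0], 0.63, [0.6343, 0.0588])]
valve_coil_centre [([374.0, 278.0], 0.48, [0.5515, -0.1195])]
coupling_centre [([279.0, 130.0], 0.93, [0.4269, 0.0774])]
loose_beaker_centre [([371.0, 87.0], 0.79, [0.5362, 0.1275])]
straight_pot_centre [([488.0, 243.0], 0.72, [0.6974, -0.0671])]
tee_centre [([286.0, 24.0], 0.61, [0.4374, 0.1983])]
jar_pocket_floor [([377.0, 282.0], 0.91, [0.5571, -0.1329])]
coil_pocket_floor [([314.0, 292.0], 0.6, [0.4682, -0.1483]), ([379.0, 282.0], 0.37, [0.5603, -0.1324])]
coupling_pocket_floor [([300.0, 236.0], 0.92, [0.4494, -0.0637]), ([363.0, 220.0], 0.4, [0.5343, -0.0415])]
standing_beaker [([364.0, 222.0], 0.79, [0.536, -0.0448])]
x -144.0 y -9.5 z 8.3 rz 0.0001 | cur yaw 90.0 tcp [0.4794 0.024  0.2583] F [-0.3 -0.5  0.9] gap 0.0939 t 3.0
```

View pics/w1.png

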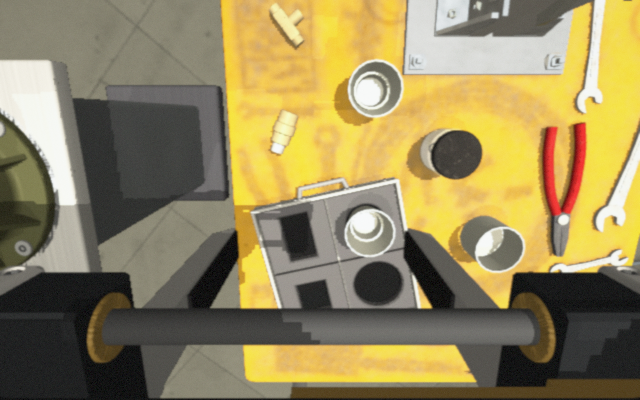

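The picture shows the table coupling at (284,131), beaker rim (376,89), jar lid (457,154), pot (497,247), caddy with coupling pocket (299,236), standing beaker (370,231), jar pocket (378,283) and coil pocket (314,293). The post plate is at top right. I'll get shapes from the masks, then take a second view further to -y.

```bash
cat >> h.py <<'E'
def outline(m,z,st,cam='wrist'):
    c=max(cv2.findContours(m.astype(np.uint8),cv2.RETR_EXTERNAL,cv2.CHAIN_APPROX_NONE)[0],key=cv2.contourArea)[:,0]
    return np.array([onz(cam,p,z,st)[:2] for p in c])
def rect(P):
    (c,s,a)=cv2.minAreaRect((P*1000).astype(np.float32))
    return np.round(c,1),np.round(s,1),round(a,1)   # a: angle of side s[0]
def circ(P):
    c,r=cv2.minEnclosingCircle((P*1000).astype(np.float32)); e=cv2.fitEllipse((P*1000).astype(np.float32))
    return np.round(c,1),round(r,1),np.round(e[0],1),np.round(e[1],1)
E
python3 - <<'E'
from h import *
st=ctrl.state();im=cv2.imread('pics/w1.png')
m=silhouettes('wrist','coupling_centre')[0]['mask'];print('coup',rect(outline(m,.0135,st)))
m=silhouettes('wrist','loose_beaker_centre')[0]['mask'];print('beak',circ(outline(m,.050,st)))
m=silhouettes('wrist','seal_jar_centre')[0]['mask'];print('jar',m.sum(),circ(outline(m&(im.max(2)<90),.056,st)))
m=silhouettes('wrist','standing_beaker')[0]['mask'];print('stand',circ(outline(m,.056,st)))
go(.55,-.16,.25,90)
E
python3 -m pendant '[{"x":-180,"y":65,"z":0,"rx":0,"ry":0,"rz":0,"claw":1},{"x":-180,"y":65,"z":0,"rx":0,"ry":0,"rz":0,"claw":1},{"x":-180,"y":65,"z":0,"rx":0,"ry":0,"rz":0,"claw":1},{"x":-180,"y":65,"z":0,"rx":0,"ry":0,"rz":0,"claw":1},{"x":-180,"y":65,"z":0,"rx":0,"ry":0,"rz":0,"claw":1},{"x":-180,"y":65,"z":0,"rx":0,"ry":0,"rz":0,"claw":1},{"x":-180,"y":65,"z":0,"rx":0,"ry":0,"rz":0,"claw":1}]'
python3 - <<'E'
from h import *
st,im=snap('wrist','w2.png')
for n in ['valve_coil_centre','jar_pocket_floor','coil_pocket_floor','coupling_pocket_floor','standing_beaker','seal_jar_centre']:
    print(n,[(np.round(p['at']).tolist(),round(p['confidence'],2),np.round(onz('wrist',p['at'],Z[n],st)[:2],4).tolist()) for p in pinpoint('wrist',n)[:3]])
for s in silhouettes('wrist','valve_coil_centre')[:2]:
    print('coil',s['confidence'],s['at'],rect(outline(s['mask'],.038,st)))
E
```

```text
coup (array([430.3,  74.9]), array([53.5, 26.7]), 63.1)
beak (array([538.2, 122.8]), 30.8, array([538. , 122.9]), array([59.5, 60. ]))
jar 2575 (array([631. ,  51.5]), 28.4, array([631.3,  51.8]), array([52.1, 55.6]))
stand (array([535.9, -40.9]), 34.1, array([536.5, -41.7]), array([58.7, 66. ]))
x -183.9 y 70.5 z 8.2 rz -0.0000 | cur yaw 90.0 tcp [0.4795 0.0239 0.2582] F [-0.1 -0.1 -0.4] gap 0.0941 t 3.2
t: 3.95
tcp_pos: [0.5443, -0.1552, 0.2583]
ee_rot: [-2.221, -2.222, -0.0]
ft_force: [0.4, 0.7, 0.4]
finger_gap: 0.0937
gripper_force: 0.0
valve_coil_centre [([425.0, 178.0], 0.97, [0.6749, -0.1615]), ([452.0, 99.0], 0.68, [0.7004, -0.0661])]
jar_pocket_floor [([327.0, 154.0], 0.73, [0.5519, -0.1326])]
coil_pocket_floor [([264.0, 169.0], 0.67, [0.4704, -0.1528])]
coupling_pocket_floor [([242.0, 98.0], 0.95, [0.4472, -0.0646])]
standing_beaker []
seal_jar_centre [([425.0, 174.0], 0.68, [0.6717, -0.1551])]
coil 0.58 [423.9, 178.6] (array([ 668.2, -157.4]), array([36.8, 39.3]), 10.0)
```

View pics/w2.png

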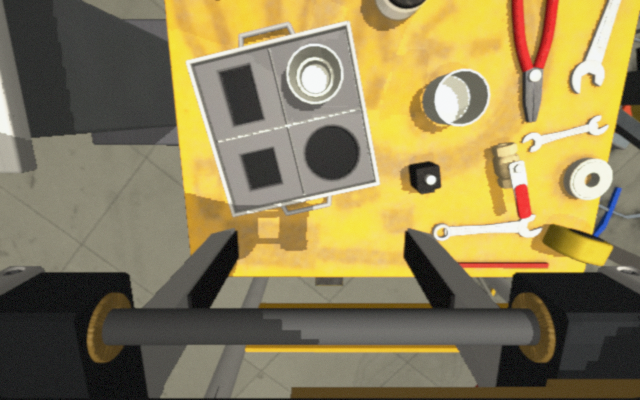

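The picture shows the caddy with outer corners near (188,62), (347,24), (380,185), (234,215), the pockets clear and the coil at (425,177). The coil's yaw needs an enlarged crop.

```bash
python3 - <<'E'
from h import *
st=ctrl.state();im=cv2.imread('pics/w2.png')
cv2.imwrite('pics/coil.png',cv2.resize(im[150:205,395:455],(600,550),interpolation=cv2.INTER_CUBIC))
C=np.array([onz('wrist',p,.022,st)[:2] for p in [(188,62),(347,24),(380,185),(234,215)]])
print('sides',[round(1000*np.linalg.norm(C[i]-C[i-1]),1) for i in range(4)],'c',C.mean(0).round(4),'ang',[round(np.degrees(np.arctan2(*(C[a]-C[b])[::-1])),1) for a,b in [(1,0),(2,3),(0,3),(1,2)]])
g=im.max(2)
for n,p in dict(jar=(331,153),coil=(262,169),coup=(240,95)).items():
    lab=cv2.connectedComponents((g<75).astype(np.uint8))[1]; m=lab==lab[p[1],p[0]]
    print(n,m.sum(),rect(outline(m,.012,st)),circ(outline(m,.012,st)))
go(.6315,.052,.15,90)
E
```

```text
sides [np.float64(188.9), np.float64(186.9), np.float64(190.2), np.float64(190.6)] c [ 0.5034 -0.0982] ang [np.float64(12.4), np.float64(12.0), np.float64(102.7), np.float64(103.8)]
jar 2200 (array([ 557.1, -131.7]), array([65.6, 66.1]), 46.1) (array([ 557.5, -131.5]), 33.5, array([ 557.4, -131.4]), array([65.3, 65.6]))
coil 1104 (array([ 468. , -151.5]), array([40.5, 44.7]), 13.2) (array([ 468. , -151.5]), 28.6, array([ 468. , -151.4]), array([45.8, 51.3]))
coup 1631 (array([447.7, -62.3]), array([36.7, 63.1]), 13.2) (array([447.6, -62.2]), 35.7, array([447.7, -61.9]), array([40.1, 76.5]))
x 207.8 y 87.1 z 108.4 rz 0.0005 | cur yaw 90.0 tcp [ 0.5445 -0.1558  0.2584] F [0.2 0.4 0.1] gap 0.0941 t 4.3
```

View pics/coil.png

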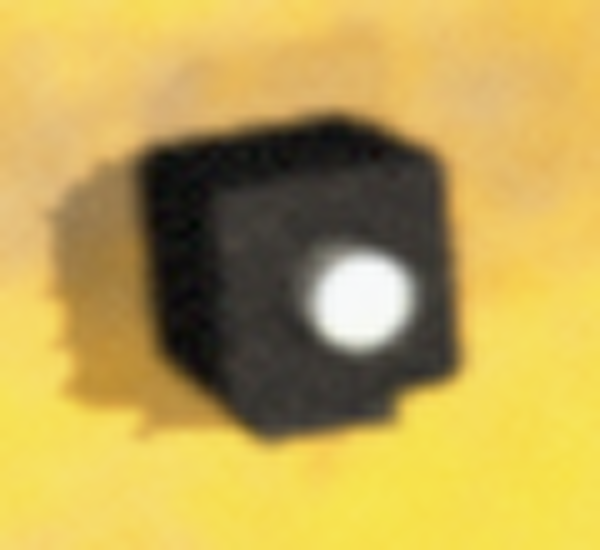

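The coil's top face is at about (429,178), with its plug towards the image bottom (world -y) and yaw about 9°. The caddy fit is consistent: yaw about 13°, pockets 91 mm apart. Next I move above the jar and check the lid there.

```bash
python3 - <<'E'
from h import *
st=ctrl.state()
print(onz('wrist',(428.6,178.5),.038,st),onz('wrist',(431,180),.046,st))
E
python3 -m pendant '[{"x":207,"y":86,"z":60,"rx":0,"ry":0,"rz":0,"claw":1},{"x":207,"y":86,"z":60,"rx":0,"ry":0,"rz":0,"claw":1},{"x":207,"y":86,"z":60,"rx":0,"ry":0,"rz":0,"claw":1},{"x":207,"y":86,"z":60,"rx":0,"ry":0,"rz":0,"claw":1},{"x":207,"y":86,"z":60,"rx":0,"ry":0,"rz":0,"claw":1},{"x":207,"y":86,"z":130,"rx":0,"ry":0,"rz":0,"claw":1},{"x":207,"y":86,"z":130,"rx":0,"ry":0,"rz":0,"claw":1},{"x":207,"y":86,"z":130,"rx":0,"ry":0,"rz":0,"claw":1}]'
python3 - <<'E'
from h import *
st,im=snap('wrist','w3.png')
go(.6315,.052,.02,90)
for p in pinpoint('wrist','seal_jar_centre')[:2]: print(p, onz('wrist',p['at'],.028,st))
E
```

```text
[ 0.67367218 -0.15925857  0.038     ] [ 0.67404704 -0.15953817  0.046     ]
t: 5.15
tcp_pos: [0.629, 0.0512, 0.1249]
ee_rot: [-2.218, -2.219, 0.007]
ft_force: [-0.1, -0.0, 0.3]
finger_gap: 0.0941
gripper_force: 0.0
x 1.0 y 1.6 z 107.6 rz 0.0001 | cur yaw 90.0 tcp [0.6301 0.051  0.1276] F [ 0.7 -0.2  0.5] gap 0.0940 t 5.2
{'at': [327.8, 199.4], 'confidence': 0.81} [0.63338752 0.05317698 0.028     ]
```

View pics/w3.png

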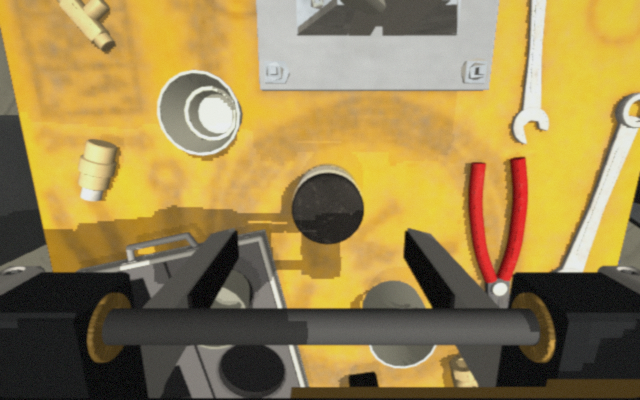

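The jar lid is at (328,208) and the jar centre at (0.633, 0.053), in agreement with the earlier measurement. Descend and grip.

```bash
python3 -m pendant '[{"x":2,"y":3,"z":50,"rx":0,"ry":0,"rz":0,"claw":1},{"x":2,"y":3,"z":80,"rx":0,"ry":0,"rz":0,"claw":1},{"x":2,"y":3,"z":108,"rx":0,"ry":0,"rz":0,"claw":1},{"x":2,"y":3,"z":108,"rx":0,"ry":0,"rz":0,"claw":1},{"x":2,"y":3,"z":108,"rx":0,"ry":0,"rz":0,"claw":0},{"x":2,"y":3,"z":108,"rx":0,"ry":0,"rz":0,"claw":0},{"x":2,"y":3,"z":108,"rx":0,"ry":0,"rz":0,"claw":0},{"x":2,"y":3,"z":108,"rx":0,"ry":0,"rz":0,"claw":0},{"x":2,"y":3,"z":108,"rx":0,"ry":0,"rz":0,"claw":0},{"x":2,"y":3,"z":108,"rx":0,"ry":0,"rz":0,"claw":0}]' 15
python3 - <<'E'
from h import *
go(.5572,-.1315,.12,103)
E
```

```text
t: 6.25
tcp_pos: [0.6337, 0.0529, 0.0209]
ee_rot: [2.221, 2.221, 0.001]
ft_force: [-0.6, 0.5, 6.0]
finger_gap: 0.057
gripper_force: 15.0
x -184.4 y -76.5 z -99.2 rz -0.2269 | cur yaw 90.0 tcp [0.6337 0.0529 0.0209] F [-0.6  0.5  6. ] gap 0.0570 t 6.2
```

```bash
python3 -m pendant '[{"x":0,"y":0,"z":-45,"rx":0,"ry":0,"rz":0,"claw":0},{"x":0,"y":0,"z":-90,"rx":0,"ry":0,"rz":0,"claw":0},{"x":-40,"y":-16,"z":-99,"rx":0,"ry":0,"rz":-0.1,"claw":0},{"x":-80,"y":-32,"z":-99,"rx":0,"ry":0,"rz":-0.2,"claw":0},{"x":-120,"y":-50,"z":-99,"rx":0,"ry":0,"rz":-0.227,"claw":0},{"x":-160,"y":-66,"z":-99,"rx":0,"ry":0,"rz":-0.227,"claw":0},{"x":-184,"y":-76.5,"z":-99,"rx":0,"ry":0,"rz":-0.227,"claw":0},{"x":-184,"y":-76.5,"z":-99,"rx":0,"ry":0,"rz":-0.227,"claw":0},{"x":-184,"y":-76.5,"z":-99,"rx":0,"ry":0,"rz":-0.227,"claw":0}]'
python3 - <<'E'
from h import *
st,im=snap('wrist','w4.png')
go(.5572,-.1315,.027,103)
for n in ['seal_jar_centre']:
  for p in pinpoint('wrist',n)[:2]: print(p, onz('wrist',p['at'],.1,st))
E
```

```text
t: 7.15
tcp_pos: [0.557, -0.1312, 0.1193]
ee_rot: [-1.957, -2.458, -0.0]
ft_force: [0.6, 0.8, -0.3]
finger_gap: 0.0571
gripper_force: 15.0
x -0.9 y -0.2 z 92.2 rz 0.0002 | cur yaw 103.0 tcp [ 0.5572 -0.1306  0.1192] F [ 0.5  0.2 -1. ] gap 0.0569 t 7.2
{'at': [320.8, 248.7], 'confidence': 0.69} [ 0.55847666 -0.1412882   0.1       ]
```

```bash
python3 -m pendant '[{"x":-1,"y":0,"z":40,"rx":0,"ry":0,"rz":0,"claw":0},{"x":-1,"y":0,"z":70,"rx":0,"ry":0,"rz":0,"claw":0},{"x":-1,"y":0,"z":82,"rx":0,"ry":0,"rz":0,"claw":0},{"x":-1,"y":0,"z":87,"rx":0,"ry":0,"rz":0,"claw":0},{"x":-1,"y":0,"z":91,"rx":0,"ry":0,"rz":0,"claw":0},{"x":-1,"y":0,"z":92,"rx":0,"ry":0,"rz":0,"claw":0},{"x":-1,"y":0,"z":92,"rx":0,"ry":0,"rz":0,"claw":0}]'
```

```text
t: 7.95
tcp_pos: [0.5577, -0.1322, 0.0281]
ee_rot: [1.955, 2.458, 0.001]
ft_force: [-0.3, -0.1, -1.4]
finger_gap: 0.0571
gripper_force: 15.0
```

```bash
python3 -m pendant '[{"x":0,"y":0,"z":0.5,"rx":0,"ry":0,"rz":0,"claw":0},{"x":0,"y":0,"z":0.5,"rx":0,"ry":0,"rz":0,"claw":0.6},{"x":0,"y":0,"z":0.5,"rx":0,"ry":0,"rz":0,"claw":0.7},{"x":0,"y":0,"z":0.5,"rx":0,"ry":0,"rz":0,"claw":0.7},{"x":0,"y":0,"z":0.5,"rx":0,"ry":0,"rz":0,"claw":0.7},{"x":0,"y":0,"z":-40,"rx":0,"ry":0,"rz":0,"claw":0.7},{"x":0,"y":0,"z":-85,"rx":0,"ry":0,"rz":0,"claw":0.4},{"x":0,"y":0,"z":-90,"rx":0,"ry":0,"rz":0,"claw":0.4}]'
python3 - <<'E'
from h import *
go(.674,-.1593,.12,99)
E
```

```text
t: 8.75
tcp_pos: [0.5593, -0.1327, 0.1227]
ee_rot: [1.951, 2.453, 0.005]
ft_force: [0.6, -0.3, -0.2]
finger_gap: 0.0682
gripper_force: 0.0
x -51.7 y 105.7 z 3.6 rz 0.0699 | cur yaw 103.0 tcp [ 0.5593 -0.1327  0.1227] F [ 0.6 -0.3 -0.2] gap 0.0682 t 8.8
```

```bash
python3 -m pendant '[{"x":-52,"y":106,"z":0,"rx":0,"ry":0,"rz":0.07,"claw":0.4},{"x":-52,"y":106,"z":0,"rx":0,"ry":0,"rz":0.07,"claw":0.4},{"x":-52,"y":106,"z":0,"rx":0,"ry":0,"rz":0.07,"claw":0.4},{"x":-52,"y":106,"z":0,"rx":0,"ry":0,"rz":0.07,"claw":0.4},{"x":-52,"y":106,"z":0,"rx":0,"ry":0,"rz":0.07,"claw":0.4}]'
python3 - <<'E'
from h import *
st,im=snap('wrist','w5.png')
for n in ['valve_coil_centre','seal_jar_centre']:
  for p in pinpoint('wrist',n)[:2]: print(p, onz('wrist',p['at'],.019 if n[0]=='v' else .034,st))
go(.674,-.1593,.015,99)
E
```

```text
t: 9.25
tcp_pos: [0.6716, -0.1587, 0.1162]
ee_rot: [-2.039, -2.388, 0.001]
ft_force: [-0.1, -0.1, 0.0]
finger_gap: 0.0659
gripper_force: 0.0
{'at': [324.4, 201.9], 'confidence': 0.61} [ 0.67369647 -0.15846745  0.019     ]
{'at': [181.1, 151.0], 'confidence': 0.74} [ 0.55693169 -0.13182484  0.034     ]
{'at': [173.4, 31.2], 'confidence': 0.34} [ 0.54678911 -0.04752632  0.034     ]
x -0.9 y 2.4 z 102.5 rz -0.0001 | cur yaw 99.0 tcp [ 0.6715 -0.1588  0.1175] F [-1.6  0.4 -0.2] gap 0.0658 t 9.4
```

View pics/w5.png

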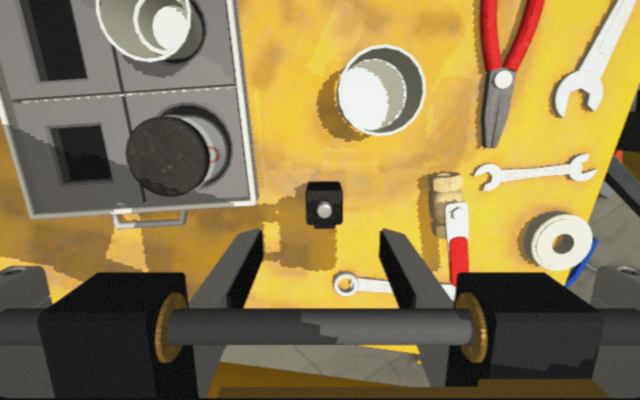

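The jar sits in its pocket at (178,157). The coil at (324,204) looks square to the gripper and matches the measurement. Grip it.

```bash
python3 -m pendant '[{"x":0,"y":2.4,"z":40,"rx":0,"ry":0,"rz":0,"claw":0.4},{"x":0,"y":2.4,"z":75,"rx":0,"ry":0,"rz":0,"claw":0.4},{"x":0,"y":2.4,"z":102,"rx":0,"ry":0,"rz":0,"claw":0.4},{"x":0,"y":2.4,"z":102,"rx":0,"ry":0,"rz":0,"claw":0.4},{"x":0,"y":2.4,"z":102,"rx":0,"ry":0,"rz":0,"claw":-0.6},{"x":0,"y":2.4,"z":102,"rx":0,"ry":0,"rz":0,"claw":-0.6},{"x":0,"y":2.4,"z":102,"rx":0,"ry":0,"rz":0,"claw":-0.6},{"x":0,"y":2.4,"z":102,"rx":0,"ry":0,"rz":0,"claw":-0.6},{"x":0,"y":2.4,"z":102,"rx":0,"ry":0,"rz":0,"claw":-0.6},{"x":0,"y":2.4,"z":102,"rx":0,"ry":0,"rz":0,"claw":-0.6}]' 25
python3 - <<'E'
from h import *
go(.674,-.1593,.14,99)
go(.4680,-.1515,.14,103)
E
```

```text
t: 10.4
tcp_pos: [0.6748, -0.1586, 0.0159]
ee_rot: [2.04, 2.388, 0.0]
ft_force: [-1.4, 0.2, 4.9]
finger_gap: 0.0301
gripper_force: 25.0
x -0.6 y -0.8 z -124.1 rz -0.0001 | cur yaw 99.0 tcp [ 0.6748 -0.1586  0.0159] F [-1.4  0.2  4.9] gap 0.0301 t 10.4
x 39.3 y -203.0 z -124.2 rz -0.0699 | cur yaw 99.0 tcp [ 0.6748 -0.1586  0.0159] F [-1.4  0.2  4.9] gap 0.0301 t 10.4
```

```bash
python3 -m pendant '[{"x":0,"y":0,"z":-45,"rx":0,"ry":0,"rz":0,"claw":-0.6},{"x":0,"y":0,"z":-90,"rx":0,"ry":0,"rz":0,"claw":-0.6},{"x":8,"y":-40,"z":-110,"rx":0,"ry":0,"rz":-0.04,"claw":-0.6},{"x":16,"y":-80,"z":-110,"rx":0,"ry":0,"rz":-0.07,"claw":-0.6},{"x":24,"y":-120,"z":-110,"rx":0,"ry":0,"rz":-0.07,"claw":-0.6},{"x":32,"y":-160,"z":-110,"rx":0,"ry":0,"rz":-0.07,"claw":-0.6},{"x":42,"y":-203,"z":-110,"rx":0,"ry":0,"rz":-0.07,"claw":-0.6},{"x":42,"y":-203,"z":-110,"rx":0,"ry":0,"rz":-0.07,"claw":-0.6},{"x":42,"y":-203,"z":-110,"rx":0,"ry":0,"rz":-0.07,"claw":-0.6}]'
python3 - <<'E'
from h import *
snap('wrist','w6.png')
go(.4673,-.1486,.0225,103)
E
```

```text
t: 11.3
tcp_pos: [0.4675, -0.149, 0.1258]
ee_rot: [1.956, 2.457, 0.001]
ft_force: [1.4, 0.3, -0.3]
finger_gap: 0.0296
gripper_force: 25.0
x 0.8 y -1.0 z 103.3 rz -0.0001 | cur yaw 103.0 tcp [ 0.4683 -0.1491  0.1258] F [ 0.5  0.3 -0.4] gap 0.0299 t 11.3
```

View pics/w6.png

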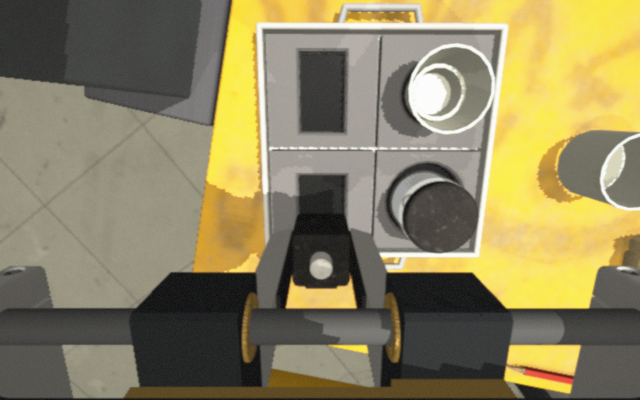

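The caddy is square to the view and the coil is in line with its pocket column (322). Lower and release.

```bash
python3 -m pendant '[{"x":0.5,"y":-0.5,"z":45,"rx":0,"ry":0,"rz":0,"claw":-0.6},{"x":0.5,"y":-0.5,"z":80,"rx":0,"ry":0,"rz":0,"claw":-0.6},{"x":0.5,"y":-0.5,"z":94,"rx":0,"ry":0,"rz":0,"claw":-0.6},{"x":0.5,"y":-0.5,"z":100,"rx":0,"ry":0,"rz":0,"claw":-0.6},{"x":0.5,"y":-0.5,"z":103.5,"rx":0,"ry":0,"rz":0,"claw":-0.6},{"x":0.5,"y":-0.5,"z":103.5,"rx":0,"ry":0,"rz":0,"claw":-0.6},{"x":0.5,"y":-0.5,"z":103.5,"rx":0,"ry":0,"rz":0,"claw":-0.6}]'
python3 -m pendant '[{"x":0,"y":0,"z":0,"rx":0,"ry":0,"rz":0,"claw":0},{"x":0,"y":0,"z":0,"rx":0,"ry":0,"rz":0,"claw":0},{"x":0,"y":0,"z":0,"rx":0,"ry":0,"rz":0,"claw":0},{"x":0,"y":0,"z":-40,"rx":0,"ry":0,"rz":0,"claw":0},{"x":0,"y":0,"z":-85,"rx":0,"ry":0,"rz":0,"claw":0.2},{"x":0,"y":0,"z":-130,"rx":0,"ry":0,"rz":0,"claw":0.2},{"x":0,"y":0,"z":-130,"rx":0,"ry":0,"rz":0,"claw":0.2}]'
python3 - <<'E'
from h import *
go(.43,.03,.15,153)
E
```

```text
t: 12.05
tcp_pos: [0.4678, -0.1487, 0.0225]
ee_rot: [1.954, 2.458, 0.001]
ft_force: [-0.1, 0.1, -2.4]
finger_gap: 0.0296
gripper_force: 25.0
t: 12.75
tcp_pos: [0.4691, -0.1493, 0.1574]
ee_rot: [1.95, 2.452, 0.004]
ft_force: [-0.4, 0.3, -0.4]
finger_gap: 0.0565
gripper_force: 0.0
x 183.5 y 2.2 z 6.4 rz -0.8726 | cur yaw 103.0 tcp [ 0.4691 -0.1493  0.1574] F [-0.4  0.3 -0.4] gap 0.0565 t 12.8
```

```bash
python3 - <<'E'
from h import *
go(.43,.077,.13,65)
E
python3 -m pendant '[{"x":50,"y":0,"z":0,"rx":0,"ry":0,"rz":0.15,"claw":0.2},{"x":100,"y":0,"z":10,"rx":0,"ry":0,"rz":0.3,"claw":0.2},{"x":150,"y":5,"z":20,"rx":0,"ry":0,"rz":0.45,"claw":0.2},{"x":200,"y":10,"z":27,"rx":0,"ry":0,"rz":0.6,"claw":0.2},{"x":229,"y":13,"z":27,"rx":0,"ry":0,"rz":0.663,"claw":0.2},{"x":229,"y":13,"z":27,"rx":0,"ry":0,"rz":0.663,"claw":0.2},{"x":229,"y":13,"z":27,"rx":0,"ry":0,"rz":0.663,"claw":0.2}]'
python3 - <<'E'
from h import *
st,im=snap('wrist','w7.png')
for p in pinpoint('wrist','coupling_centre')[:2]: print(p, onz('wrist',p['at'],.0135,st))
m=silhouettes('wrist','coupling_centre')[0]['mask'];print('coup',rect(outline(m,.0135,st)))
go(.43,.077,.13,65)
E
```

```text
x 229.4 y 12.6 z 26.3 rz 0.6633 | cur yaw 103.0 tcp [ 0.4691 -0.1493  0.1574] F [-0.4  0.3 -0.4] gap 0.0565 t 12.8
t: 13.45
tcp_pos: [0.4275, 0.0789, 0.1242]
ee_rot: [-2.647, -1.692, 0.001]
ft_force: [0.3, -0.0, 0.4]
finger_gap: 0.0561
gripper_force: 0.0
{'at': [324.5, 194.4], 'confidence': 0.93} [0.43034121 0.0803457  0.0135    ]
{'at': [478.5, 261.8], 'confidence': 0.47} [ 0.53383988 -0.0387113   0.0135    ]
coup (array([430.3,  75. ]), array([55. , 28.4]), 65.2)
x 0.9 y 1.6 z -5.4 rz 0.0006 | cur yaw 65.0 tcp [0.4282 0.0769 0.1246] F [-1.1  0.2 -0.6] gap 0.0565 t 13.6
```

View pics/w7.png

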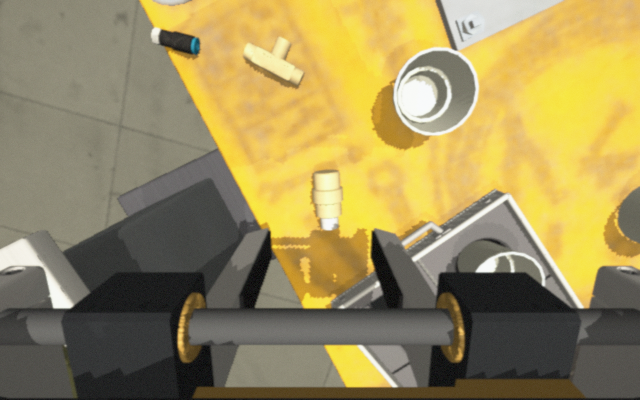

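The coupling at (327,197) is aligned with the gripper, nose towards the image bottom. Descend and grip the barrel.

```bash
python3 -m pendant '[{"x":4,"y":1.5,"z":45,"rx":0,"ry":0,"rz":0,"claw":0.2},{"x":4,"y":1.5,"z":90,"rx":0,"ry":0,"rz":0,"claw":0.2},{"x":4,"y":1.5,"z":110,"rx":0,"ry":0,"rz":0,"claw":0.2},{"x":4,"y":1.5,"z":116,"rx":0,"ry":0,"rz":0,"claw":0.2},{"x":4,"y":1.5,"z":116,"rx":0,"ry":0,"rz":0,"claw":-0.7},{"x":4,"y":1.5,"z":116,"rx":0,"ry":0,"rz":0,"claw":-0.7},{"x":4,"y":1.5,"z":116,"rx":0,"ry":0,"rz":0,"claw":-0.7},{"x":4,"y":1.5,"z":116,"rx":0,"ry":0,"rz":0,"claw":-0.7},{"x":4,"y":1.5,"z":116,"rx":0,"ry":0,"rz":0,"claw":-0.7},{"x":4,"y":1.5,"z":116,"rx":0,"ry":0,"rz":0,"claw":-0.7}]' 20
python3 - <<'E'
from h import *
c=np.array([.4475,-.062])+.006*np.array([-.225,.974]);print(c)
go(*c,.12,103)
E
```

```text
t: 14.6
tcp_pos: [0.4318, 0.0806, 0.0097]
ee_rot: [2.648, 1.688, 0.003]
ft_force: [-2.0, -1.0, 7.8]
finger_gap: 0.0272
gripper_force: 19.8
[ 0.44615  -0.056156]
x -117.8 y 71.0 z -110.3 rz -0.6627 | cur yaw 65.0 tcp [0.4318 0.0806 0.0097] F [-2.  -1.   7.8] gap 0.0272 t 14.6
```

```bash
python3 -m pendant '[{"x":0,"y":0,"z":-45,"rx":0,"ry":0,"rz":0,"claw":-0.7},{"x":0,"y":0,"z":-90,"rx":0,"ry":0,"rz":-0.1,"claw":-0.7},{"x":-35,"y":20,"z":-100,"rx":0,"ry":0,"rz":-0.24,"claw":-0.7},{"x":-70,"y":42,"z":-100,"rx":0,"ry":0,"rz":-0.38,"claw":-0.7},{"x":-105,"y":63,"z":-100,"rx":0,"ry":0,"rz":-0.52,"claw":-0.7},{"x":-118,"y":71,"z":-100,"rx":0,"ry":0,"rz":-0.6627,"claw":-0.7},{"x":-118,"y":71,"z":-100,"rx":0,"ry":0,"rz":-0.6627,"claw":-0.7},{"x":-118,"y":71,"z":-100,"rx":0,"ry":0,"rz":-0.6627,"claw":-0.7}]'
python3 - <<'E'
from h import *
snap('wrist','w8.png')
go(.44615,-.0562,.0188,103)
E
```

```text
t: 15.4
tcp_pos: [0.4454, -0.0561, 0.1088]
ee_rot: [-1.96, -2.455, -0.0]
ft_force: [0.0, 0.9, -0.8]
finger_gap: 0.0272
gripper_force: 19.8
x -0.7 y 0.6 z 90.0 rz -0.0033 | cur yaw 102.8 tcp [ 0.4454 -0.0557  0.1088] F [-1.  -0.1 -1. ] gap 0.0271 t 15.4
```

View pics/w8.png

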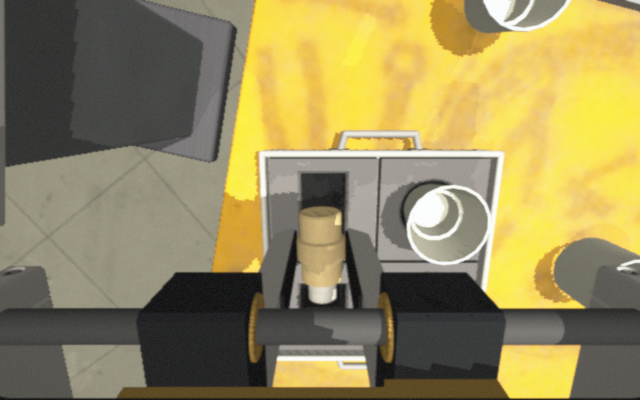

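The coupling at (321,250) is in line with its pocket (column 322). Lower, release and retreat.

```bash
python3 -m pendant '[{"x":-0.5,"y":0.5,"z":40,"rx":0,"ry":0,"rz":0,"claw":-0.7},{"x":-0.5,"y":0.5,"z":70,"rx":0,"ry":0,"rz":0,"claw":-0.7},{"x":-0.5,"y":0.5,"z":84,"rx":0,"ry":0,"rz":0,"claw":-0.7},{"x":-0.5,"y":0.5,"z":90,"rx":0,"ry":0,"rz":0,"claw":-0.7},{"x":-0.5,"y":0.5,"z":91,"rx":0,"ry":0,"rz":0,"claw":-0.7},{"x":-0.5,"y":0.5,"z":91,"rx":0,"ry":0,"rz":0,"claw":-0.7},{"x":-0.5,"y":0.5,"z":91,"rx":0,"ry":0,"rz":0,"claw":-0.7}]'
python3 -m pendant '[{"x":0,"y":0,"z":0,"rx":0,"ry":0,"rz":0,"claw":-0.3},{"x":0,"y":0,"z":0,"rx":0,"ry":0,"rz":0,"claw":-0.1},{"x":0,"y":0,"z":0,"rx":0,"ry":0,"rz":0,"claw":-0.1},{"x":0,"y":0,"z":-40,"rx":0,"ry":0,"rz":0,"claw":-0.1},{"x":0,"y":0,"z":-85,"rx":0,"ry":0,"rz":0,"claw":1},{"x":0,"y":0,"z":-130,"rx":0,"ry":0,"rz":0,"claw":1},{"x":0,"y":0,"z":-130,"rx":0,"ry":0,"rz":0,"claw":1}]'
python3 - <<'E'
from h import *
go(.525,.09,.14,78)
E
```

```text
t: 16.15
tcp_pos: [0.4467, -0.0566, 0.0186]
ee_rot: [1.955, 2.457, 0.001]
ft_force: [0.2, 0.1, -0.8]
finger_gap: 0.0272
gripper_force: 19.8
t: 16.85
tcp_pos: [0.4485, -0.0572, 0.1531]
ee_rot: [1.951, 2.452, 0.006]
ft_force: [0.1, -0.0, -0.6]
finger_gap: 0.0629
gripper_force: 0.0
x 126.3 y 107.5 z 13.5 rz 0.4361 | cur yaw 103.0 tcp [ 0.4485 -0.0572  0.1531] F [ 0.1 -0.  -0.6] gap 0.0629 t 16.9
```

```bash
python3 -m pendant '[{"x":38,"y":32,"z":0,"rx":0,"ry":0,"rz":0.14,"claw":1},{"x":76,"y":64,"z":5,"rx":0,"ry":0,"rz":0.28,"claw":1},{"x":114,"y":96,"z":10,"rx":0,"ry":0,"rz":0.42,"claw":1},{"x":140,"y":116,"z":13,"rx":0,"ry":0,"rz":0.436,"claw":1},{"x":152,"y":126,"z":13,"rx":0,"ry":0,"rz":0.436,"claw":1},{"x":152,"y":126,"z":13,"rx":0,"ry":0,"rz":0.436,"claw":1},{"x":152,"y":126,"z":13,"rx":0,"ry":0,"rz":0.436,"claw":1}]'
python3 - <<'E'
from h import *
st,im=snap('wrist','w9.png')
for p in pinpoint('wrist','loose_beaker_centre')[:2]: print(p, onz('wrist',p['at'],.025,st))
m=silhouettes('wrist','loose_beaker_centre')[0]['mask'];print('rim',circ(outline(m,.05,st)))
go(.538,.123,.033,78)
E
```

```text
t: 17.55
tcp_pos: [0.5344, 0.119, 0.1343]
ee_rot: [-2.441, -1.978, 0.001]
ft_force: [0.1, 0.8, -0.1]
finger_gap: 0.0944
gripper_force: 0.0
{'at': [323.5, 191.7], 'confidence': 0.77} [0.53665357 0.12411904 0.025     ]
rim (array([537.4, 124. ]), 31.0, array([537.4, 123.8]), array([60. , 60.5]))
x 5.1 y 2.4 z 102.0 rz -0.0011 | cur yaw 77.9 tcp [0.5346 0.1185 0.135 ] F [-0.8 -0.3 -0.3] gap 0.0943 t 17.7
```

View pics/w9.png

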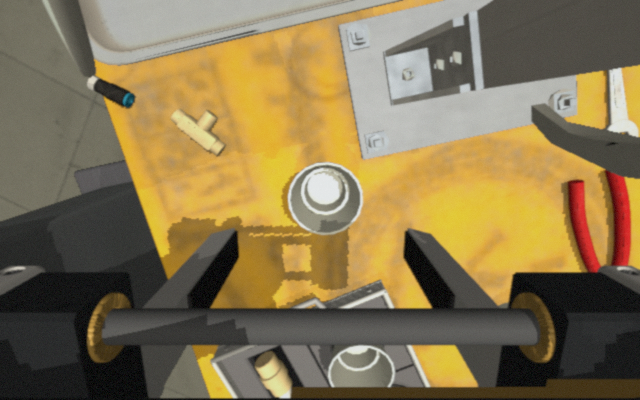

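The beaker rim is at (325,197), centre (0.5374, 0.124), matching the 61 mm rim. The coupling lies in its pocket at (270,373). The dark bar at (540–640,105–175) belongs to the post and lies beyond the gripper body. Descend straight down and grip near the rim.

```bash
python3 -m pendant '[{"x":6,"y":1.5,"z":30,"rx":0,"ry":0,"rz":0,"claw":1},{"x":6,"y":1.5,"z":60,"rx":0,"ry":0,"rz":0,"claw":1},{"x":6,"y":1.5,"z":90,"rx":0,"ry":0,"rz":0,"claw":1},{"x":6,"y":1.5,"z":102,"rx":0,"ry":0,"rz":0,"claw":1},{"x":6,"y":1.5,"z":102,"rx":0,"ry":0,"rz":0,"claw":0.1},{"x":6,"y":1.5,"z":102,"rx":0,"ry":0,"rz":0,"claw":0.1},{"x":6,"y":1.5,"z":102,"rx":0,"ry":0,"rz":0,"claw":0.1},{"x":6,"y":1.5,"z":102,"rx":0,"ry":0,"rz":0,"claw":0.1},{"x":6,"y":1.5,"z":102,"rx":0,"ry":0,"rz":0,"claw":0.1},{"x":6,"y":1.5,"z":102,"rx":0,"ry":0,"rz":0,"claw":0.1}]' 12
python3 - <<'E'
from h import *
go(.5367,-.042,.12,103)
E
```

```text
t: 18.7
tcp_pos: [0.538, 0.1254, 0.0336]
ee_rot: [2.441, 1.977, 0.002]
ft_force: [-0.5, -0.4, 6.8]
finger_gap: 0.0603
gripper_force: 12.0
x -163.9 y 33.6 z -86.4 rz -0.4361 | cur yaw 78.0 tcp [0.538  0.1254 0.0336] F [-0.5 -0.4  6.8] gap 0.0603 t 18.7
```

```bash
python3 -m pendant '[{"x":0,"y":0,"z":-40,"rx":0,"ry":0,"rz":0,"claw":0.1},{"x":0,"y":0,"z":-80,"rx":0,"ry":0,"rz":0,"claw":0.1},{"x":0,"y":0,"z":-110,"rx":0,"ry":0,"rz":0,"claw":0.1},{"x":-35,"y":8,"z":-116,"rx":0,"ry":0,"rz":-0.1,"claw":0.1},{"x":-70,"y":14,"z":-116,"rx":0,"ry":0,"rz":-0.2,"claw":0.1},{"x":-90,"y":18,"z":-116,"rx":0,"ry":0,"rz":-0.3,"claw":0.1},{"x":-90,"y":18,"z":-116,"rx":0,"ry":0,"rz":-0.436,"claw":0.1},{"x":-90,"y":18,"z":-116,"rx":0,"ry":0,"rz":-0.436,"claw":0.1},{"x":-90,"y":18,"z":-116,"rx":0,"ry":0,"rz":-0.436,"claw":0.1}]'
python3 - <<'E'
from h import *
snap('wrist','w10.png')
st,im=snap('top','top2.png')
for s in silhouettes('top','standing_beaker')[:2]: print(s['confidence'],circ(outline(s['mask'],.056,st,'top')))
for n in ['standing_beaker','jar_pocket_floor']:
    for p in pinpoint('scene',n)[:2]: print('scene',n,p, onz('scene',p['at'],.006))
go(.5367,-.042,.095,103)
E
```

```text
t: 19.6
tcp_pos: [0.5364, 0.0338, 0.1488]
ee_rot: [-1.96, -2.455, 0.0]
ft_force: [0.4, 0.9, -0.1]
finger_gap: 0.0605
gripper_force: 12.0
scene standing_beaker {'at': [368.9, 264.2], 'confidence': 0.72} [ 0.5476704 -0.0426955  0.006    ]
scene jar_pocket_floor {'at': [402.8, 287.0], 'confidence': 0.71} [ 0.55941513 -0.13427228  0.006     ]
x -74.0 y -16.7 z 53.7 rz -0.0010 | cur yaw 102.9 tcp [0.5364 0.0338 0.1487] F [ 0.4  0.4 -0. ] gap 0.0604 t 19.9
```

View pics/w10.png

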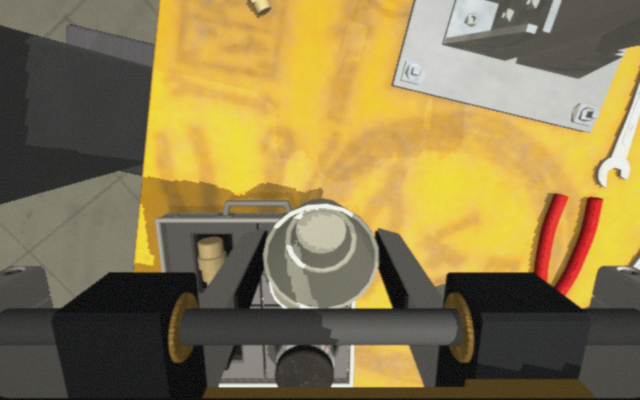

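The beaker is held upright at (321,257) and the coupling lies in its pocket at (211,262). I'll check the standing rim from w6 and w8 with the recorded poses.

```bash
python3 - <<'E'
from h import *
for px,t in [((451.5,88.5),(.4683,-.1491,.1258)),((448.5,225),(.4454,-.0557,.1088))]:
    rv=(R.from_euler('z',103,degrees=True)*R.from_euler('x',180,degrees=True)).as_rotvec()
    print(onz('wrist',px,.056,dict(tcp_pos=t,ee_rot=rv)))
E
python3 -m pendant '[{"x":-35,"y":-8,"z":5,"rx":0,"ry":0,"rz":0,"claw":0.1},{"x":-60,"y":-14,"z":15,"rx":0,"ry":0,"rz":0,"claw":0.1},{"x":-74,"y":-16.7,"z":30,"rx":0,"ry":0,"rz":0,"claw":0.1},{"x":-74,"y":-16.7,"z":30,"rx":0,"ry":0,"rz":0,"claw":0.1},{"x":-74,"y":-16.7,"z":30,"rx":0,"ry":0,"rz":0,"claw":0.1}]'
python3 - <<'E'
from h import *
go(.5367,-.042,.0675,103)
E
```

```text
[ 0.53702919 -0.04105324  0.056     ]
[ 0.53624549 -0.04054472  0.056     ]
t: 20.35
tcp_pos: [0.5368, -0.0419, 0.119]
ee_rot: [-1.957, -2.458, 0.0]
ft_force: [0.7, 0.2, -1.4]
finger_gap: 0.0607
gripper_force: 12.0
x -0.0 y -0.1 z 51.5 rz -0.0009 | cur yaw 102.9 tcp [ 0.5368 -0.0419  0.119 ] F [ 0.7  0.2 -1.4] gap 0.0607 t 20.4
```

```bash
python3 -m pendant '[{"x":2.3,"y":0,"z":20,"rx":0,"ry":0,"rz":0,"claw":0.1},{"x":2.3,"y":0,"z":36,"rx":0,"ry":0,"rz":0,"claw":0.1},{"x":2.3,"y":0,"z":44,"rx":0,"ry":0,"rz":0,"claw":0.1},{"x":2.3,"y":0,"z":49,"rx":0,"ry":0,"rz":0,"claw":0.1},{"x":2.3,"y":0,"z":52,"rx":0,"ry":0,"rz":0,"claw":0.1},{"x":2.3,"y":0,"z":52,"rx":0,"ry":0,"rz":0,"claw":0.1},{"x":2.3,"y":0,"z":52,"rx":0,"ry":0,"rz":0,"claw":0.1}]'
```

```text
t: 21.05
tcp_pos: [0.5366, -0.0401, 0.0673]
ee_rot: [1.956, 2.458, 0.001]
ft_force: [0.2, -0.1, -0.8]
finger_gap: 0.0603
gripper_force: 12.0
```

```bash
python3 -m pendant '[{"x":0,"y":0,"z":2,"rx":0,"ry":0,"rz":0,"claw":0.1},{"x":0,"y":0,"z":4,"rx":0,"ry":0,"rz":0,"claw":0.1},{"x":0,"y":0,"z":5,"rx":0,"ry":0,"rz":0,"claw":0.1},{"x":0,"y":0,"z":5,"rx":0,"ry":0,"rz":0,"claw":0.1}]'
```

```text
t: 21.45
tcp_pos: [0.5363, -0.0401, 0.0618]
ee_rot: [1.956, 2.458, -0.0]
ft_force: [0.6, 0.7, -0.3]
finger_gap: 0.0605
gripper_force: 12.0
```

At seat height with no force. Release, rise and look.

```bash
python3 -m pendant '[{"x":0,"y":0,"z":0,"rx":0,"ry":0,"rz":0,"claw":0.5},{"x":0,"y":0,"z":0,"rx":0,"ry":0,"rz":0,"claw":0.8},{"x":0,"y":0,"z":0,"rx":0,"ry":0,"rz":0,"claw":0.8},{"x":0,"y":0,"z":-30,"rx":0,"ry":0,"rz":0,"claw":0.8},{"x":0,"y":0,"z":-70,"rx":0,"ry":0,"rz":0,"claw":0.8},{"x":-40,"y":-30,"z":-100,"rx":0,"ry":0,"rz":0,"claw":0.8},{"x":-80,"y":-50,"z":-120,"rx":0,"ry":0,"rz":0,"claw":0.8},{"x":-110,"y":-50,"z":-120,"rx":0,"ry":0,"rz":0,"claw":0.8},{"x":-110,"y":-50,"z":-120,"rx":0,"ry":0,"rz":0,"claw":0.8},{"x":-110,"y":-50,"z":-120,"rx":0,"ry":0,"rz":0,"claw":0.8}]'
python3 - <<'E'
from h import *
st,im=snap('wrist'); st2,im2=snap('scene')
a=cv2.resize(im[:260,150:560],(790,500));b=cv2.resize(im2[200:350,290:480],(760,600),interpolation=cv2.INTER_CUBIC)
cv2.imwrite('pics/f1.png',a[:,:,::-1]);cv2.imwrite('pics/f2.png',b[:,:,::-1])
E
```

```text
t: 22.45
tcp_pos: [0.5121, -0.1588, 0.1815]
ee_rot: [-1.957, -2.457, -0.0]
ft_force: [0.1, -0.6, -0.4]
finger_gap: 0.0846
gripper_force: 0.0
```

View pics/f1.png

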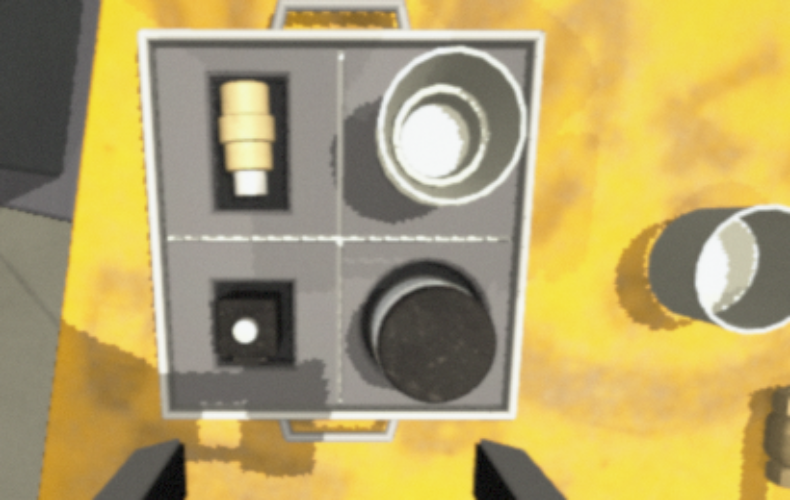

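View pics/f2.png

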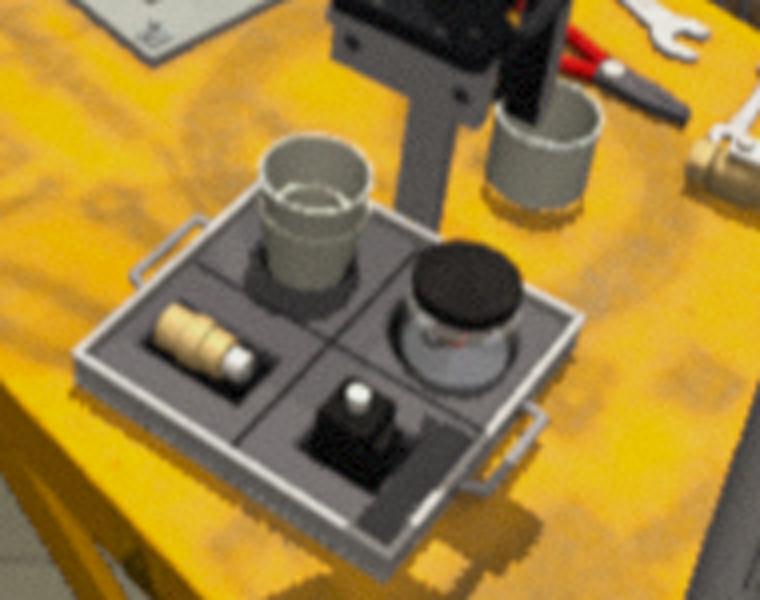

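All four are in place: coupling (246,140), coil (250,320), jar (435,340) and the nested beaker (451,126), which looks level. I'll check its rim height against the expected 78 mm before handing in.

```bash
python3 - <<'E'
from h import *
st=ctrl.state();m=imaging.camera_model('wrist');M=np.array(m['mount']);Rt=R.from_rotvec(st['ee_rot']).as_matrix()
def pr(X,cam):
    if cam=='wrist': c=M[:3,:3].T@(Rt.T@(X-st['tcp_pos'])-M[:3,3]);k=m
    else: k=imaging.camera_model('scene');c=np.array(k['R'])@X+k['t']
    return k['fx']*c[0]/c[2]+k['cx'],k['fy']*c[1]/c[2]+k['cy']
for z in (.056,.072,.078,.084):
    P=np.array([pr(np.array([.5366+.0305*np.cos(a),-.0408+.0305*np.sin(a),z]),'wrist') for a in np.linspace(0,6.28,90)])
    S=np.array([pr(np.array([.5366+.0305*np.cos(a),-.0408+.0305*np.sin(a),z]),'scene') for a in np.linspace(0,6.28,90)])
    f=(P-[150,0])*[790/410,500/260];g=(S-[290,200])*4
    print(z,'f1',f.min(0).round(),f.max(0).round(),'f2',g.min(0).round(),g.max(0).round())
E
```

```text
0.056 f1 [376.  60.] [514. 207.] f2 [249. 159.] [363. 240.]
0.072 f1 [378.  51.] [525. 206.] f2 [251. 138.] [366. 218.]
0.078 f1 [379.  47.] [529. 206.] f2 [252. 129.] [367. 210.]
0.084 f1 [380.  43.] [533. 205.] f2 [252. 121.] [369. 201.]
```

The observed rim (f1 rows 46–205, f2 rows 133–213) fits 78 mm, so the beaker is fully home. Handing in.

```bash
python3 -c "from h import *; print(ctrl.finish_job())"
```

```text
the job is handed in; nothing more can be done
None
```

The caddy is packed and handed in at about 23 s: jar, coil and the smaller coupling are in their pockets, and the loose beaker is nested with its rim at the expected 78 mm; the standing beaker, pot and tee were not handled.

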